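# Turn the door sample over at the fence

### The arm

A 7-joint arm with a two-finger parallel gripper is mounted at the origin on the work surface; the furniture and walls round the work are solid. World frame = base frame: x ahead of the robot, y to its left, z up, the work surface at z = 0. Lengths are in m, angles in rad, forces in N, time in s.
With the tool pointing down it reaches from about 0.4 to 0.85 m from the base axis. Payload 10.4 kg.
Tool frame: the origin (TCP) lies on the front face of the gripper's body, between the roots of the fingers; the fingertips stand 73 mm ahead of it and the grasp point (between the pads) lies 54 mm ahead of it (robot.tips_ahead is the distance from the TCP to the fingertips, in m); z points along the fingers, y is the line along which they close (so a half turn about z gives the same grasp; the last joint's range is limited). The gripper opens to 85 mm and grips with 20 to 120 N. Pads are 22 mm wide; open, the fingers measure 114 mm over their backs; the gripper's body (76 mm by 85 mm) begins 54 mm behind the grasp point. The pads swing forward as they close: fully open they stand 13 mm farther back than shut.
Start: joints at [-1.125, 0.332, -0.065, 1.46, 0.022, 1.35, -0.088], TCP at [0.282, 0.558, 0.304] pointing down, gripper open.
Joint ranges: [-2.6, 2.6], [-0.5, 2.12], [-1.47, 1.34], [0.16, 2.42], [-1.27, 4.41], [0.06, 2.06], [-2.6, 2.6]. Speed limits (rad/s): [2.22, 2.22, 2.79, 2.79, 3.14, 3.14, 3.14].

### API

Orientations are given as a unit quaternion [x, y, z, w].
In Python, from rig import monitor, vision, close_job, robot gives the robot as it stands.
- The arm moves only by the shell command python3 -m jog 'ROWS' [FORCE]. ROWS is a JSON object of lists of equal length, an entry for each row: "translation": the shift along the world's x, y, z in mm, a list of three; "roll": the turn about the world's z in degrees; "claw": the opening, from 0 (shut) to 1 (fully open). In form: {"translation": [[tx, ty, tz], ...], "roll": [roll, ...], "claw": [claw, ...]}. A call has exactly 10 rows; each row shifts and turns the commanded pose from where the row before left it; what a row does not reach is not made up. A row lasts 1/10 s, in which the tool goes at most 50 mm and 8.59 degrees, less where a joint would pass 70% of its speed; a pose out of reach is approached as far as the arm can. A call is refused whole if a number of a shift passes 50 or a number of a turn 8.59, either way. A call with a gripper value outside its range is refused whole. The fingers move at their own pace and stop on an object; FORCE is the grip in N (left out, the last holds). Time passes only in rows, so rows that do not move let the fingers close, or fill a call up. It gives the time, the measured TCP pose, the force, the opening and the grip force at its end, in the units of the state.
- monitor.state(): the state, without advancing time (a new reading comes with each control period).
- vision.camera(name): name is "side" or "top" or "wrist"; returns a dict with "image" (384x512x3 uint8, red, green, blue), "depth" (384x512 float32, m along the optical axis (not along the pixel's ray), 0 where there is no reading), "mtx" (3x3 intrinsics, pixels), "dist" ([k1, k2, p1, p2, k3] as OpenCV has them; the pictures are not rectified), "extrinsics" (4x4, takes a point from world to camera coordinates); the wrist camera has in their place "T_tool_cam" (4x4, takes a point from camera to tool coordinates, whose origin is the TCP and whose axes are the flange's). Camera axes: x right, y up, looking along -z (the intrinsics and any distortion apply to the point x, -y, -z); pixel columns grow to the right and rows downward; lengths in m; the calibration is good to about 2 mm. A picture is of the moment at which its call begins: read the wrist's pose just before it.
- close_job(): hands the job in; it is judged then, once.
The state is a dict: "time": time; "qpos": joint angles; "dq": joint speeds; "effort": joint torques, N m; "position": TCP position; "eef_rot": TCP orientation; "wrist_force": force on the tool from outside, world axes, zero at the start; "ft_torque": the same for the moment, N m; "width": finger opening in m; "grasp_force": force on a finger pad.
Only numpy, scipy, OpenCV 4.12 (cv2) and the standard library are available. Lean on these libraries where they do the work, as an engineer would, in place of code of your own. Each camera call takes 0.05 s, during which the arm holds its last target. There are 200 camera calls.

### The job

The small cupboard-door sample lies with its white face down; turn it over so that it ends lying flat, white face up, on the bench in front of the low green fence. Do not pick it up: with the fingertips push the sample along the bench against the fence until it tips up and stands leaning on it, then reach over the fence and push its upper edge back towards you so that it falls over. Leave the other things on the bench where they are.

Things in the scene. Friction and masses are not known exactly. Their poses are not given: they have to be found in the camera images.
- panel: Door sample: flat board 100 (its x) x 90 (y) x 12 mm (z), about 0.12 kg. +z face bare plywood with a dark 35 mm circle and two pilot holes, -z face white laminate. Origin at its centre. Starts flat with +z (plywood) up, its +x end facing the fence within 0.3 rad, near edge 155 to 180 mm before the wall. Too wide to grasp flat.
- fence: Fixed low turning fence: wall 60 mm high, 160 mm wide along its y, 18 mm thick with its backing, front of slippery green plastic. Origin on the bench at the middle of the wall's front face; +x points away from the robot through the wall, the sample lies on the -x side; z up. Behind the wall only a foot plate 9 mm high (to x = 76 mm) and gussets lower than the wall.
- toe_foot (a point): Bench-level foot of the fence's slippery sloping toe (full width; x = -23 mm at the bench, -10 at 16 mm height, 0 at 46 mm, in the fence's frame). A flat part pushed along the fence's +x runs up it with its far end, its near lower edge staying on the bench, until that edge comes here; the upper near edge, which the finger pushes, is then 11 mm nearer the robot, 4 mm up.
- wall_top (a point): Middle of the top front edge of the fence's wall, 60 mm up. With its near lower edge at the toe's foot the sample leans here at about 69 degrees and stays when let go, its upper edge about 95 mm above the bench, its top 35 mm free above the wall. Pushed there from behind towards -x it topples onto its plywood face.
- sanding_block: Cork and red-brown sanding block, 63x110x31 mm, loose, to the right; origin centre of underside. Not to be moved.
- offcut: Plain wooden block, 55x100x30 mm, loose, to the right; origin centre of underside. Not to be moved.
- nail_tin: Green and cream tin, 69 mm across, 75 mm high, loose, left; origin centre of underside. Not to be moved.
- black_tape: Roll of black tape, 62 mm across, 19 mm high, loose, right of the fence; origin centre of underside. Not to be moved.
- wax_tin: Brown and white tin, 69 mm across, 52 mm high, loose, left; origin centre of underside. Not to be moved.
Things that resemble listed ones, but are neither listed nor needed, are in the scene too. There is more than one size of the panel; the one meant has the size given above.

How it is judged:
On the way:
1. the sample has been tipped up on edge and leans on the fence (angle between panel's own z axis and vertical between 1 and 1.8 rad and height (world z) of panel below 0.075 m and contact force between panel and fence above 0.02 N), for 0.2 s.
At the end, for the whole second after the job is handed in: The sample lies still and flat (within 0.14 rad, centre below 12 mm) on the bench with its white face up, its centre in front of the fence: 30 to 250 mm before the wall and within 120 mm of the wall's middle line (angle between panel's own z axis and vertical above 3 rad and height (world z) of panel below 0.012 m and x of panel in the frame of fence between -0.25 and -0.03 m and y of panel in the frame of fence between -0.12 and 0.12 m and linear speed of panel below 0.02 m/s); the robot touches nothing.
It fails at once if the sample is lifted off the bench (height (world z) of panel above 0.085 m or (height (world z) of panel above 0.035 m and (angle between panel's own z axis and vertical below 0.25 rad or angle between panel's own z axis and vertical above 2.9 rad))).
It fails at once if one of the other loose things (sanding block, offcut, tins, tape) is moved by more than 30 mm (distance of any of sanding_block, offcut, nail_tin, black_tape, wax_tin from where it was at the start of the episode above 0.03 m).
It also fails if it takes over 50 s, if anything falls off the work surface, if the arm or the gripper's body presses on something with over 40 N, if the wrist force passes 120 N, or if a joint passes its speed limit or range.

## Working session

There is one attempt and no reset: what is moved stays moved. The work goes in short steps, Python scripts to look and compute and a shell command to move; the robot and the scene stay as the last step left them, time stands still between calls to the robot, and variables do not carry over. Pictures are saved under pics/ and viewed, at most 10 in all, crops included, and the job is handed in when it is done.

```bash
mkdir -p pics; cat > h.py <<'E'
import numpy as np, cv2
from rig import monitor, vision, robot
def grab(n):
    s=monitor.state(); c=vision.camera(n); c['s']=s; return c
def save(c,f,crop=None,k=1):
    im=c['image'][...,::-1]
    if crop: x0,y0,x1,y1=crop; im=im[y0:y1,x0:x1]
    cv2.imwrite('pics/'+f,cv2.resize(im,None,fx=k,fy=k,interpolation=cv2.INTER_CUBIC))
def cloud(c):
    "world xyz for every pixel (nan without reading)"
    d=c['depth']; h,w=d.shape
    uv=np.stack(np.meshgrid(np.arange(w),np.arange(h)),-1).reshape(-1,1,2).astype(np.float32)
    n=cv2.undistortPoints(uv,c['mtx'],c['dist']).reshape(h,w,2)
    p=np.stack([n[...,0]*d,-n[...,1]*d,-d],-1); p[d==0]=np.nan
    T=np.linalg.inv(c['extrinsics'])
    return p@T[:3,:3].T+T[:3,3]
E
python3 - <<'E'
from h import *
for n in('top','side'):
    c=grab(n); save(c,n+'0.png',k=1.5); np.savez(''+n+'0.npz',**{k:c[k] for k in('image','depth','mtx','dist','extrinsics')})
print(monitor.state())
E
```

```text
{'time': 0.1, 'qpos': array([-1.12460208,  0.33282723, -0.06467823,  1.46082625,  0.02163202,
        1.34987336, -0.08850642]), 'dq': array([-1.53496425e-04, -4.62247071e-04, -9.82140180e-05, -2.93850631e-03,
        2.92673614e-05,  6.53267203e-04,  1.12269190e-04]), 'effort': array([ 1.51966447e-03, -6.26746130e+01,  4.91970428e-02, -3.92427993e+01,
        1.63913687e-02,  7.09947111e-03,  3.95523921e-05]), 'position': array([0.28229772, 0.55736394, 0.30319864]), 'eef_rot': array([ 2.32257277e-01,  9.72654190e-01, -6.11124905e-04, -9.88822888e-05]), 'wrist_force': array([-0.5984646 ,  0.04441121, -0.38627688]), 'ft_torque': array([ 0.00132966, -0.0181926 ,  0.00936326]), 'grasp_force': 0.0, 'width': 0.0854983022679492}
```

View pics/top0.png

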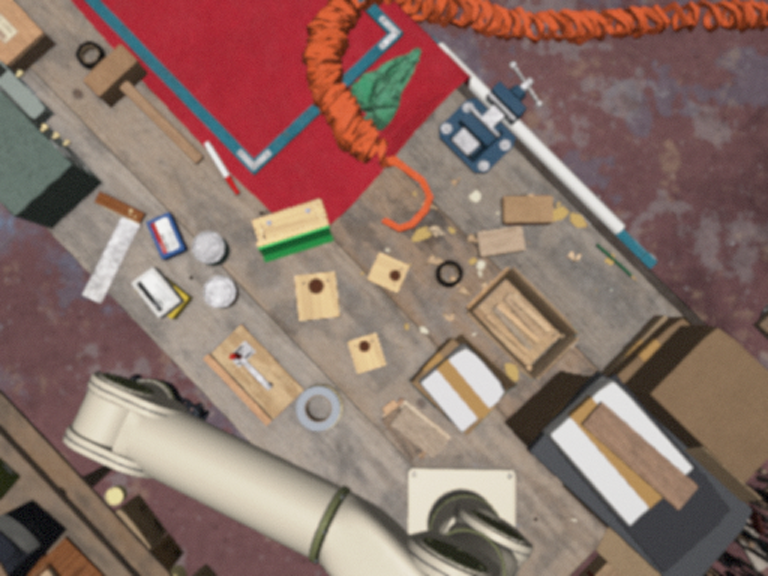

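View pics/side0.png

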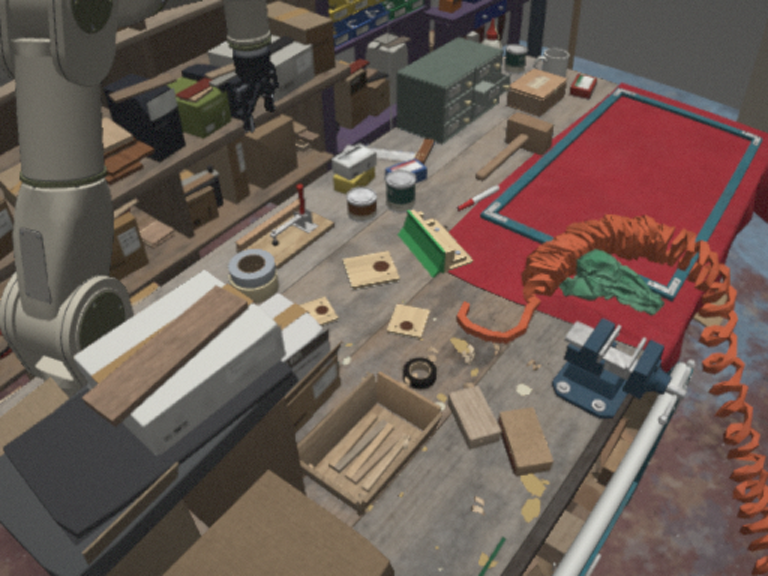

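The top view shows three plywood samples with dark circles, at (317,296), (388,271) and (367,352) in the 1.5x picture. The first is the largest and lies in front of the green fence (295,240), so it fits the description. I'll measure its size and check it in one crop.

```bash
cat > m.py <<'E'
from h import *
import sys
def rect(P,mask):
    q=P[mask][:,:2].astype(np.float32); (c,s,a)=cv2.minAreaRect(q*1000); return np.round(c,1),np.round(s,1),round(a,1),len(q)
E
python3 - <<'E'
from m import *
c=dict(np.load('top0.npz')); P=cloud(c)
save(c,'crop.png',(150,120,300,260),5)
hsv=cv2.cvtColor(c['image'],cv2.COLOR_RGB2HSV)
def px(u,v): print((u,v),np.round(np.nanmedian(P[v-1:v+2,u-1:u+2].reshape(-1,3),0),4))
for u,v in((317,310),(388,262),(367,362),(255,233),(270,205),(325,200),(355,300)): px(int(u/1.5),int(v/1.5))
# panels: height 6..20mm, connected comps
z=P[...,2]
m=((z>.005)&(z<.022)&(hsv[...,2]>0)).astype(np.uint8)
m=cv2.morphologyEx(m,cv2.MORPH_OPEN,np.ones((3,3)))
n,l,st,ce=cv2.connectedComponentsWithStats(m,connectivity=4)
for i in range(1,n):
    if st[i,4]>200 and st[i,4]<3000: print('comp',ce[i].round(),rect(P,l==i),np.nanmedian(z[l==i]).round(4))
g=(hsv[...,0]>50)&(hsv[...,0]<80)&(hsv[...,1]>150); g[:, :160]=0; g[:, 240:]=0; g[:120]=0;g[190:]=0
Q=P[g]; print('green',len(Q),rect(P,g)); 
for lo,hi in((-.01,.01),(.01,.03),(.03,.05),(.05,.07)):
    s=Q[(Q[:,2]>lo)&(Q[:,2]<hi)]
    if len(s)>3: print(lo,len(s),cv2.minAreaRect((s[:,:2]*1000).astype(np.float32)))
t=(z>.052)&(z<.068); t[:, :160]=0; t[:, 240:]=0; t[:120]=0;t[190:]=0
print('top',rect(P,t), np.nanmedian(z[t]))
b=cv2.boxPoints(cv2.minAreaRect((P[t][:,:2]*1000).astype(np.float32))); print(b.round(1))
E
```

```text
(211, 206) [0.4532 0.3186 0.0122]
(258, 174) [0.5619 0.1654 0.0093]
(244, 241) [0.3402 0.2081 0.0075]
(170, 155) [0.6201 0.4584 0.0073]
(180, 136) [0.6856 0.4278 0.002 ]
(216, 133) [0.6976 0.3079 0.0043]
(236, 200) [ 0.475   0.237  -0.0023]
comp [136.  66.] (array([1006.5,  588.3]), array([544.7, 205.9]), 46.0, 1497) 0.0154
comp [249.  31.] (array([1047.9,  232.8]), array([ 97.5, 180.9]), 45.3, 513) 0.0157
comp [282.  50.] (array([984.7,  94.2]), array([ 43.2, 121.7]), 37.1, 301) 0.0121
comp [282.  72.] (array([907.7,  97.8]), array([ 56.9, 260. ]), 47.1, 618) 0.0135
comp [317.  96.] (array([844.4, -27.4]), array([148.4, 126.8]), 46.1, 638) 0.0135
comp [ 81. 141.] (array([658.7, 753.4]), array([102.8,  45.3]), 66.1, 280) 0.0159
comp [189. 145.] (array([647.2, 395.6]), array([48.9, 93.3]), 18.5, 201) 0.009
comp [256. 181.] (array([539.4, 175.9]), array([62.3, 60.2]), 8.2, 220) 0.0093
comp [211. 197.] (array([482.8, 320.5]), array([99.8, 90.3]), 6.7, 749) 0.0118
comp [336. 209.] (array([447.5, -95.5]), array([70.4, 95.2]), 52.8, 398) 0.015
comp [172. 248.] (array([317.2, 446.4]), array
[... 151 characters left out ...]
5]), array([137. , 234.3]), 1.1, 1814) 0.012
green 377 (array([595.4, 364.9]), array([ 19.5, 150.5]), 19.3, 377)
-0.01 76 ((589.1630249023438, 363.3072509765625), (10.393412590026855, 149.47686767578125), 18.988479614257812)
0.01 171 ((593.617919921875, 363.83453369140625), (14.501925468444824, 149.5538330078125), 19.748903274536133)
0.03 108 ((600.3366088867188, 367.59185791015625), (9.199348449707031, 147.9655303955078), 17.81688690185547)
0.05 17 ((603.2906494140625, 367.17828369140625), (2.7990455627441406, 141.14907836914062), 18.19916343688965)
top (array([616.8, 375. ]), array([ 31.7, 157.3]), 18.7, 265) 0.056818769689882975
[[576.5 444.4]
 [627.  295.4]
 [657.1 305.5]
 [606.6 454.6]]
```

View pics/crop.png

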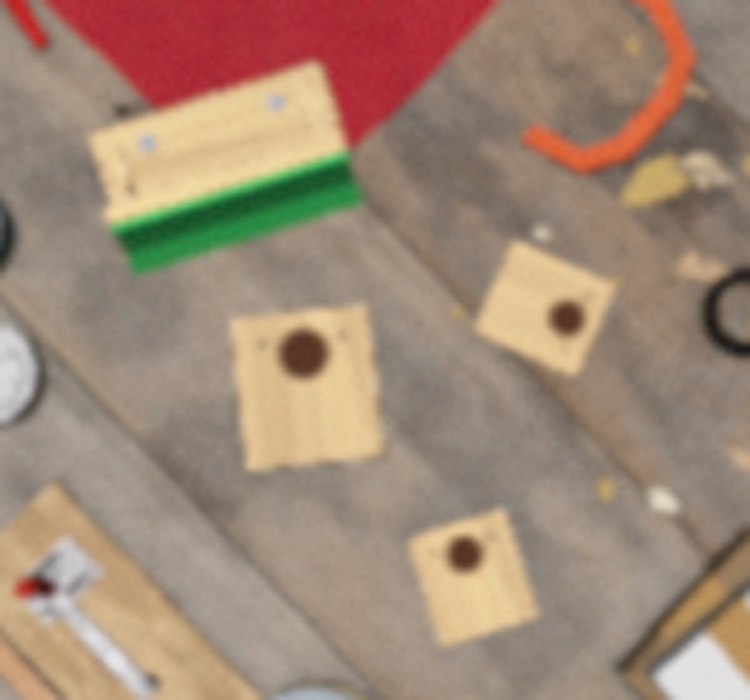

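The crop confirms it. The board at crop (305,385) measures 99.8 x 90.3 mm, while the other two are about 62 and 70 mm. The fence is at about (605,368) mm with yaw 18.7°, and the panel is at (483,320) mm with yaw 6.7°, so its near edge is about 180 mm before the wall. I'll move to a point behind it, turn square to the fence and part-close the fingers. Meanwhile I'll cross-check the positions with the side camera.

```bash
python3 -m jog '{"translation": [[11,-26,0],[11,-26,0],[11,-26,0],[11,-26,0],[11,-26,0],[11,-26,-20],[12,-26,-30],[12,-26,-40],[12,-25,-40],[12,-25,-40]], "roll": [5,5,5,5,5,5,5,5,5,0.6], "claw": [0.6,0.6,0.6,0.6,0.6,0.6,0.6,0.6,0.6,0.6]}'
python3 - <<'E'
from m import *
print('tips',robot.tips_ahead)
c=dict(np.load('side0.npz')); P=cloud(c); z=P[...,2]
hsv=cv2.cvtColor(c['image'],cv2.COLOR_RGB2HSV)
m=((z>.006)&(z<.018)).astype(np.uint8); m=cv2.morphologyEx(m,cv2.MORPH_OPEN,np.ones((3,3)))
n,l=cv2.connectedComponents(m,connectivity=4)
i=l[178,235]; print('panel',i,rect(P,l==i),np.nanmedian(z[l==i]))
i=(abs(P[...,0]-.4828)<.07)&(abs(P[...,1]-.3205)<.07)&(z>.007)&(z<.02); print('panel',rect(P,i),np.nanmedian(z[i]))
g=(hsv[...,0]>45)&(hsv[...,0]<80)&(hsv[...,1]>120)&(abs(P[...,0]-.6)<.1)&(abs(P[...,1]-.37)<.12)
Q=P[g]*1000
for lo,hi in((0,8),(8,16),(16,30),(30,45),(45,70)):
    s=Q[(Q[:,2]>lo)&(Q[:,2]<hi)]; a=np.radians(18.7); f=s[:,0]*np.cos(a)+s[:,1]*np.sin(a); y=-s[:,0]*np.sin(a)+s[:,1]*np.cos(a)
    k=np.polyfit(y,f,1); print(lo,len(s),'f',np.median(f).round(1),'z',np.median(s[:,2]).round(1),'y',np.percentile(y,[1,99]).round(1),'yawerr deg',np.degrees(k[0]).round(1))
E
```

```text
time: 1.1
position: [0.3965, 0.2983, 0.1326]
eef_rot: [-0.164, 0.986, 0.0, 0.0]
wrist_force: [0.4, 0.0, -1.1]
width: 0.0516
grasp_force: 0.0
tips 0.0726
panel 52 (array([482. , 320.2]), array([100.5,  94.6]), 6.9, 650) 0.01266969643972704
panel (array([483.3, 309.5]), array([100.5, 116.1]), 6.9, 665) 0.012683073115335675
0 58 f 670.8 z 5.7 y [ 78.3 227.3] yawerr deg -0.6
8 125 f 675.6 z 12.2 y [ 77.8 229.8] yawerr deg -0.4
16 124 f 681.8 z 22.8 y [ 76.1 229.1] yawerr deg -0.4
30 136 f 686.3 z 37.1 y [ 75.5 224. ] yawerr deg -0.4
45 115 f 689.1 z 52.8 y [ 76.6 222.8] yawerr deg -0.1
```

```bash
python3 -m jog '{"translation": [[0,0,-20],[0,0,-20],[0,0,-10],[0,0,-5],[0,0,0],[0,0,0],[0,0,0],[0,0,0],[0,0,0],[0,0,0]], "roll": [0,0,0,0,0,0,0,0,0,0], "claw": [0.6,0.6,0.6,0.6,0.6,0.6,0.6,0.6,0.6,0.6]}'
python3 - <<'E'
from m import *
c=grab('side'); P=cloud(c); save(c,'s1.png',(150,60,350,210),4)
p=c['s']['position']; print(p,c['s']['wrist_force'])
m=(abs(P[...,0]-p[0])<.06)&(abs(P[...,1]-p[1])<.08)&(P[...,2]<.1)&(c['image'].max(-1)<70)
Q=P[m]*1000; a=np.radians(18.8)
f=Q[:,0]*np.cos(a)+Q[:,1]*np.sin(a)-689.5; y=-Q[:,0]*np.sin(a)+Q[:,1]*np.cos(a)-153.5
for lo in range(-4,60,4):
    s=(Q[:,2]>=lo)&(Q[:,2]<lo+4)
    if s.sum(): print(lo,s.sum(),np.percentile(f[s],[2,98]).round(),np.percentile(y[s],[2,98]).round())
E
```

```text
time: 2.1
position: [0.3964, 0.2996, 0.0791]
eef_rot: [-0.163, 0.987, 0.0, 0.0]
wrist_force: [-0.5, 0.2, -0.4]
width: 0.0512
grasp_force: 0.0
[0.39642559 0.2996424  0.07912034] [-0.47195262  0.23680735 -0.39000458]
-4 1 [-183. -183.] [73. 73.]
8 1 [-213. -213.] [34. 34.]
12 4 [-223. -214.] [30. 32.]
16 6 [-228. -214.] [-34.  32.]
20 6 [-226. -217.] [-35.  31.]
24 8 [-226. -215.] [-38.  32.]
28 9 [-226. -215.] [-37.  32.]
32 8 [-225. -214.] [-37.  33.]
36 6 [-226. -209.] [-38.  32.]
40 7 [-229. -213.] [-37.  29.]
44 1 [-226. -226.] [27. 27.]
48 1 [-223. -223.] [35. 35.]
52 1 [-223. -223.] [31. 31.]
56 3 [-228. -220.] [-49.  32.]
```

View pics/s1.png

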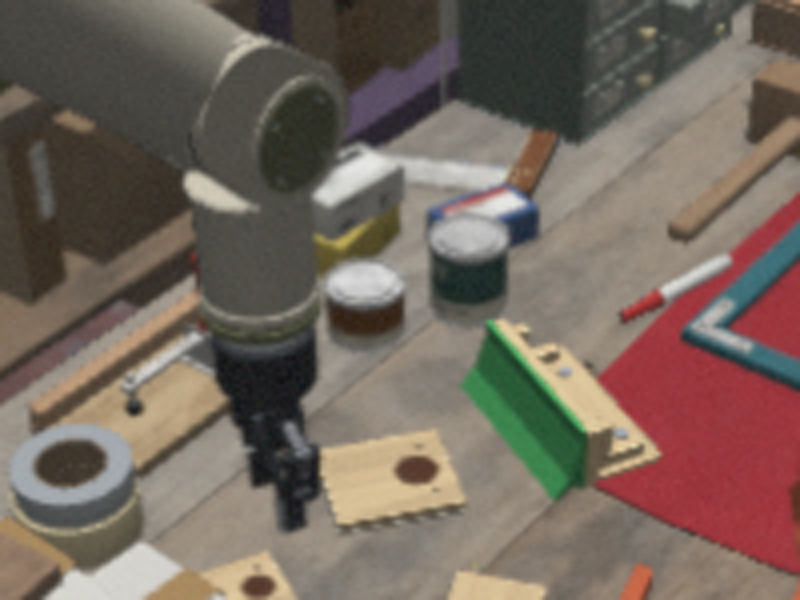

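The side crop shows the gripper upright behind the panel's near edge, fingers at (275,460) and panel at (390,480), with nothing else in the way. The fingertips are about 12 mm above the bench. I'll probe down gently.

```bash
python3 -m jog '{"translation": [[0,0,-2],[0,0,-2],[0,0,-2],[0,0,-1],[0,0,-1],[0,0,-1],[0,0,0],[0,0,0],[0,0,0],[0,0,0]], "roll": [0,0,0,0,0,0,0,0,0,0], "claw": [0.6,0.6,0.6,0.6,0.6,0.6,0.6,0.6,0.6,0.6]}'; python3 -m jog '{"translation": [[0,0,-0.5],[0,0,-0.5],[0,0,-0.5],[0,0,-0.5],[0,0,0],[0,0,0],[0,0,0],[0,0,0],[0,0,0],[0,0,0]], "roll": [0,0,0,0,0,0,0,0,0,0], "claw": [0.6,0.6,0.6,0.6,0.6,0.6,0.6,0.6,0.6,0.6]}'
```

```text
time: 3.15
position: [0.3964, 0.2996, 0.07]
eef_rot: [-0.163, 0.987, 0.0, 0.0]
wrist_force: [0.4, -0.1, -0.2]
width: 0.0514
grasp_force: 0.0
time: 4.15
position: [0.3965, 0.2997, 0.0694]
eef_rot: [-0.163, 0.987, 0.0, -0.0]
wrist_force: [-6.6, -5.0, 22.9]
width: 0.0513
grasp_force: 11.2
```

The tips touch at TCP z ≈ 69.4 mm. I'll raise to 2 mm clearance and push squarely along the fence's +x, (0.947, 0.322).

```bash
python3 -m jog '{"translation": [[0,0,2],[0,0,1.5],[9.5,3.2,0],[9.5,3.2,0],[9.5,3.2,0],[9.5,3.2,0],[9.5,3.2,0],[9.5,3.2,0],[9.5,3.2,0],[9.5,3.2,0]], "roll": [0,0,0,0,0,0,0,0,0,0], "claw": [0.6,0.6,0.6,0.6,0.6,0.6,0.6,0.6,0.6,0.6]}'
python3 -m jog '{"translation": [[4.7,1.6,0],[4.7,1.6,0],[4.7,1.6,0],[4.7,1.6,0],[0,0,0],[0,0,0],[0,0,0],[0,0,0],[0,0,0],[0,0,0]], "roll": [0,0,0,0,0,0,0,0,0,0], "claw": [0.6,0.6,0.6,0.6,0.6,0.6,0.6,0.6,0.6,0.6]}'
python3 - <<'E'
from m import *
c=grab('side'); P=cloud(c); save(c,'s2.png',(150,60,350,210),4)
p=c['s']['position']*1000; print('TCP f',p[0]*.9466+p[1]*.3223-689.5,-p[0]*.3223+p[1]*.9466-153.5,p[2],c['s']['wrist_force'])
E
```

```text
time: 5.15
position: [0.4731, 0.3255, 0.0713]
eef_rot: [-0.163, 0.987, 0.0, -0.0]
wrist_force: [0.3, -0.1, -0.6]
width: 0.0514
grasp_force: 0.2
time: 6.15
position: [0.4911, 0.3316, 0.0714]
eef_rot: [-0.163, 0.987, 0.0, -0.0]
wrist_force: [-0.9, -0.2, -0.8]
width: 0.0513
grasp_force: 0.5
TCP f -117.75541319525382 2.103151237168305 71.44846233657424 [-0.91916566 -0.23007966 -0.84891042]
```

View pics/s2.png

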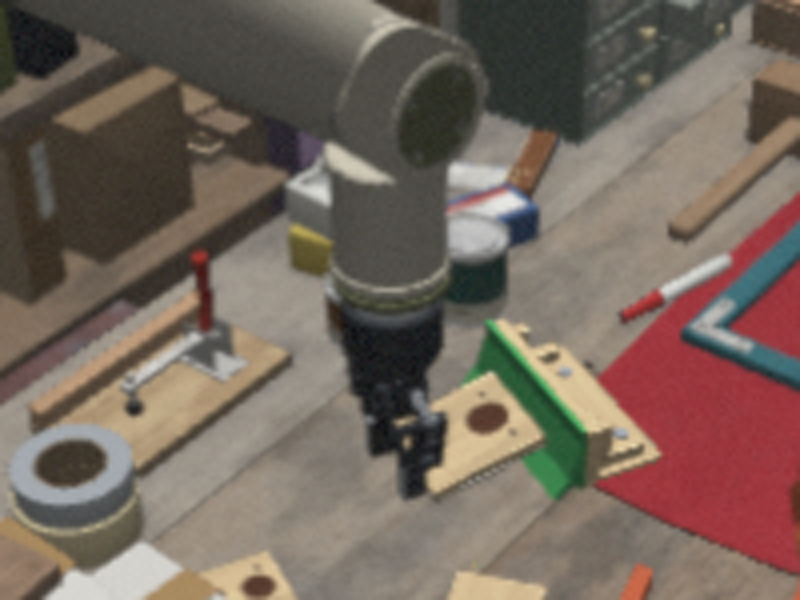

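The picture shows the panel square to the fence with its far end (490,380) already riding up the toe, and both fingers at its near edge (420,450). I'll keep pushing, slower.

```bash
python3 -m jog '{"translation": [[5.5,1.9,0],[5.5,1.9,0],[5.5,1.9,0],[5.5,1.9,0],[5.5,1.9,0],[5.5,1.9,0],[5.5,1.9,0],[5.5,1.9,0],[5.5,1.9,0],[0,0,0]], "roll": [0,0,0,0,0,0,0,0,0,0], "claw": [0.6,0.6,0.6,0.6,0.6,0.6,0.6,0.6,0.6,0.6]}'
python3 -m jog '{"translation": [[1.9,0.65,0],[1.9,0.65,0],[1.9,0.65,0],[1.9,0.65,0],[1.9,0.65,0],[1.9,0.65,0],[0,0,0],[0,0,0],[0,0,0],[0,0,0]], "roll": [0,0,0,0,0,0,0,0,0,0], "claw": [0.6,0.6,0.6,0.6,0.6,0.6,0.6,0.6,0.6,0.6]}'
python3 - <<'E'
from m import *
c=grab('side'); P=cloud(c); save(c,'s3.png',(200,80,330,180),6)
p=c['s']['position']*1000; print('TCP f',p[0]*.9466+p[1]*.3223-689.5,-p[0]*.3223+p[1]*.9466-153.5,p[2],c['s']['wrist_force'])
E
```

```text
time: 7.2
position: [0.5415, 0.3489, 0.0715]
eef_rot: [-0.163, 0.987, 0.0, 0.0]
wrist_force: [-0.9, 0.1, -0.1]
width: 0.0508
grasp_force: 0.0
time: 8.2
position: [0.5522, 0.3527, 0.0716]
eef_rot: [-0.163, 0.987, 0.0, 0.0]
wrist_force: [1.0, -0.3, 0.1]
width: 0.0515
grasp_force: 0.0
TCP f -53.17395455017652 2.365344235492813 71.58206245122736 [ 1.01585063 -0.2501761   0.09253209]
```

View pics/s3.png

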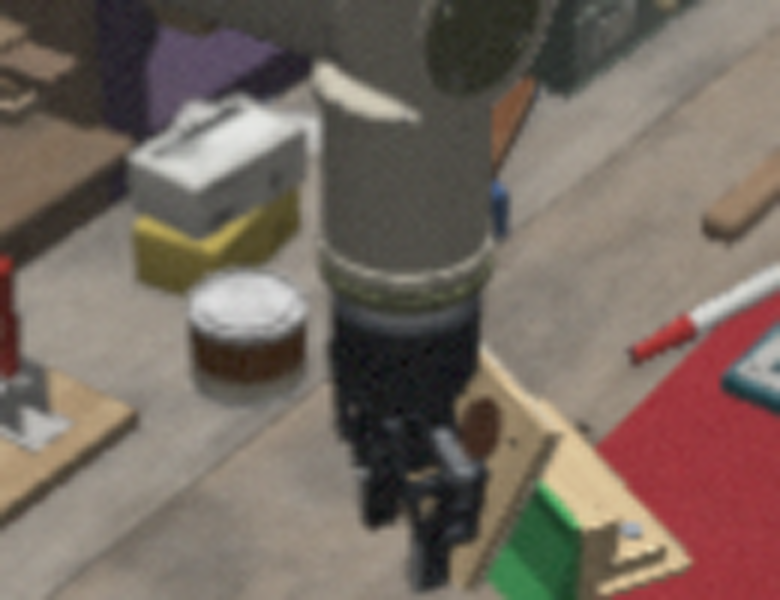

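The panel is tipped up on the toe and leaning on the wall: upper edge at (520,390), foot at (465,580), about 60°. The foot needs about 8 mm more to reach the toe's foot, so I'll go in small steps and watch the force.

```bash
python3 -m jog '{"translation": [[0.95,0.3,0],[0.95,0.3,0],[0.95,0.3,0],[0.95,0.3,0],[0.95,0.3,0],[0,0,0],[0,0,0],[0,0,0],[0,0,0],[0,0,0]], "roll": [0,0,0,0,0,0,0,0,0,0], "claw": [0.6,0.6,0.6,0.6,0.6,0.6,0.6,0.6,0.6,0.6]}'
python3 - <<'E'
from m import *
c=grab('side'); P=cloud(c)
p=c['s']['position']*1000; print('TCP f',p[0]*.9466+p[1]*.3223-689.5,p[2],c['s']['wrist_force'])
f=(P[...,0]*.9466+P[...,1]*.3223)*1000-689.5; y=(-P[...,0]*.3223+P[...,1]*.9466)*1000-153.5; z=P[...,2]*1000
t=c['image'].astype(int); ply=(t[...,0]-t[...,2]>40)&(t[...,0]>120)
m=(abs(y)<48)&(f>-60)&(f<25)&(z>4)&(z<100)&ply
for lo in range(0,100,10):
    s=m&(z>=lo)&(z<lo+10)
    if s.sum()>2: print(lo,s.sum(),np.median(f[s]).round(1),np.median(z[s]).round(1),np.percentile(y[s],[3,97]).round())
print('panel slope deg',np.degrees(np.arctan2(1,np.polyfit(z[m&(y<0)],f[m&(y<0)],1)[0])))
E
```

```text
time: 9.25
position: [0.5569, 0.3542, 0.0715]
eef_rot: [-0.163, 0.987, 0.0, 0.0]
wrist_force: [-0.7, -1.0, 0.1]
width: 0.0514
grasp_force: 0.1
TCP f -48.2172900747903 71.52198887335048 [-0.70054882 -1.01671143  0.12491927]
10 3 -34.6 16.1 [-35. -32.]
20 3 -31.9 24.2 [-38. -31.]
50 15 13.4 57.7 [-48. -25.]
60 4 -9.7 64.9 [-33. -18.]
70 9 -6.4 72.4 [-31. -15.]
80 18 -0.6 87.0 [-37.   8.]
90 52 3.7 94.0 [-37.  19.]
panel slope deg 73.58399707576221
```

```bash
python3 -m jog '{"translation": [[0.95,0.3,0],[0.95,0.3,0],[0.95,0.3,0],[0,0,0],[0,0,0],[0,0,0],[0,0,0],[0,0,0],[0,0,0],[0,0,0]], "roll": [0,0,0,0,0,0,0,0,0,0], "claw": [0.6,0.6,0.6,0.6,0.6,0.6,0.6,0.6,0.6,0.6]}'
cat > pf.py <<'E'
from m import *
c=grab('side'); P=cloud(c)
p=c['s']['position']*1000; print('TCP f',p[0]*.9466+p[1]*.3223-689.5,p[2],c['s']['wrist_force'])
f=(P[...,0]*.9466+P[...,1]*.3223)*1000-689.5; y=(-P[...,0]*.3223+P[...,1]*.9466)*1000-153.5; z=P[...,2]*1000
t=c['image'].astype(int); ply=(t[...,0]-t[...,2]>40)&(t[...,0]>120)
m=(abs(y)<48)&(f>-60)&(f<25)&(z>4)&(z<110)&ply&~((z<62)&(f>-12))
for lo in range(0,110,10):
    s=m&(z>=lo)&(z<lo+10)
    if s.sum()>2: print(lo,s.sum(),np.median(f[s]).round(1),np.median(z[s]).round(1),np.percentile(y[s],[3,97]).round())
s=m&(z<90); print('slope',np.degrees(np.arctan2(1,np.polyfit(z[s],f[s],1)[0])))
E
python3 pf.py
```

```text
time: 10.3
position: [0.5598, 0.355, 0.0715]
eef_rot: [-0.163, 0.987, 0.0, 0.0]
wrist_force: [-0.2, -0.1, -0.9]
width: 0.0517
grasp_force: 0.0
TCP f -45.21522327140417 71.47838174665489 [-0.232944   -0.08110566 -0.94314492]
80 3 1.0 87.8 [-21. -11.]
90 45 4.2 94.7 [-35.  13.]
slope 81.16400466047301
```

The panel is at the expected lean, top at about 95 mm. I'll back off gently and check that it stays.

```bash
python3 -m jog '{"translation": [[-1.9,-0.65,0],[-3.8,-1.3,0],[-5.7,-1.9,0],[-9.5,-3.2,0],[-14.2,-4.8,0],[-14.2,-4.8,0],[-14.2,-4.8,0],[-14.2,-4.8,10],[0,0,30],[0,0,40]], "roll": [0,0,0,0,0,0,0,0,0,0], "claw": [0.6,0.6,0.6,0.6,0.6,0.6,0.6,0.6,0.6,0.6]}'
python3 pf.py; python3 - <<'E'
from h import *
save(grab('side'),'s4.png',(200,80,330,180),6)
E
```

```text
time: 11.35
position: [0.4799, 0.3278, 0.1508]
eef_rot: [-0.163, 0.987, -0.001, -0.002]
wrist_force: [0.6, 1.1, 0.8]
width: 0.0512
grasp_force: 0.0
TCP f -129.56372923176139 150.7536337885713 [0.63615781 1.14135768 0.84943368]
10 10 -32.3 15.8 [-32.  29.]
20 26 -28.4 24.2 [-31.  43.]
30 20 -24.1 35.2 [-27.  28.]
40 23 -19.6 43.8 [-26.  40.]
50 20 -16.0 53.5 [-24.  17.]
60 5 -12.8 63.1 [-24. -13.]
70 6 -7.0 72.6 [-22.  47.]
80 8 -1.7 87.4 [-17.  47.]
90 69 3.2 95.3 [-35.  41.]
slope 67.40651683930635
```

View pics/s4.png

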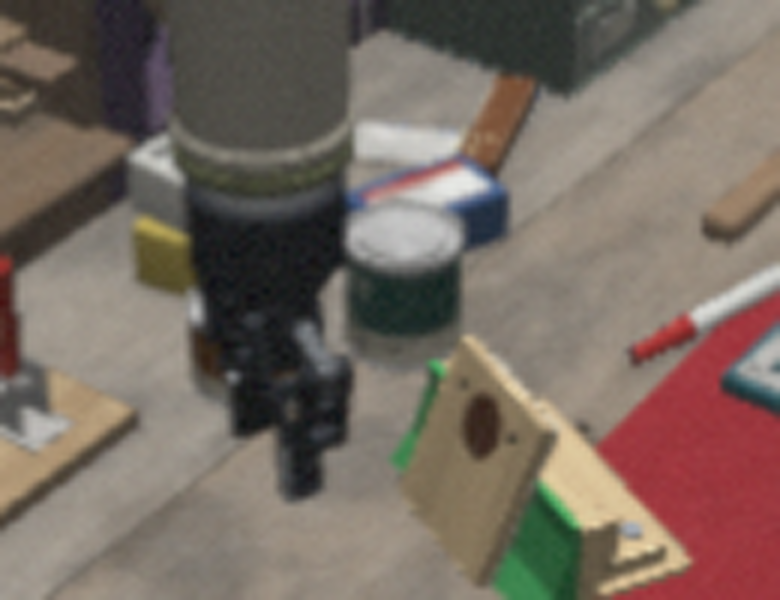

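It stands leaning by itself at 67°, with its foot at (440,530) and its upper edge at (510,385) in the crop. Next I'll go up, over and down behind the upper edge.

```bash
python3 -m jog '{"translation": [[0,0,30],[0,0,30],[25.6,8.7,0],[25.6,8.7,0],[25.6,8.7,0],[25.6,8.7,0],[25.6,8.7,0],[25.6,8.7,0],[25.6,8.7,0],[0,0,0]], "roll": [0,0,0,0,0,0,0,0,0,0], "claw": [0.6,0.6,0.6,0.6,0.6,0.6,0.6,0.6,0.6,0.6]}'
python3 -m jog '{"translation": [[0,0,-15],[0,0,-15],[0,0,-15],[0,0,-10],[0,0,-8],[0,0,0],[0,0,0],[0,0,0],[0,0,0],[0,0,0]], "roll": [0,0,0,0,0,0,0,0,0,0], "claw": [0.6,0.6,0.6,0.6,0.6,0.6,0.6,0.6,0.6,0.6]}'
python3 pf.py
```

```text
time: 12.45
position: [0.6626, 0.3894, 0.2095]
eef_rot: [-0.162, 0.987, -0.001, -0.0]
wrist_force: [-0.6, -1.6, 0.4]
width: 0.0513
grasp_force: 0.0
time: 13.45
position: [0.6613, 0.3898, 0.149]
eef_rot: [-0.163, 0.987, 0.0, 0.0]
wrist_force: [0.2, 0.3, 0.1]
width: 0.0512
grasp_force: 0.0
TCP f 62.14607628246881 148.96908669862657 [0.18862275 0.27047196 0.10707125]
10 9 -30.5 15.6 [-23.  33.]
20 15 -27.6 25.3 [-30.  27.]
30 14 -23.9 36.5 [-29.   4.]
40 14 -19.7 44.2 [-24.   7.]
50 14 -17.2 53.4 [-21.   6.]
60 7 -11.7 63.5 [-25.  32.]
80 5 -3.0 88.4 [-18.  46.]
90 58 4.1 95.4 [-36.  43.]
slope 68.16404232246343
```

```bash
python3 -m jog '{"translation": [[-7.6,-2.6,0],[-7.6,-2.6,0],[-7.6,-2.6,0],[-7.6,-2.6,0],[-4.7,-1.6,0],[-4.7,-1.6,0],[-4.7,-1.6,0],[-4.7,-1.6,0],[-4.7,-1.6,0],[-4.7,-1.6,0]], "roll": [0,0,0,0,0,0,0,0,0,0], "claw": [0.6,0.6,0.6,0.6,0.6,0.6,0.6,0.6,0.6,0.6]}'
python3 pf.py
```

```text
time: 14.5
position: [0.6022, 0.3695, 0.1484]
eef_rot: [-0.163, 0.987, 0.0, -0.0]
wrist_force: [-0.5, -0.7, -1.0]
width: 0.0513
grasp_force: 0.0
TCP f -0.3809310005868838 148.3767012651903 [-0.45397226 -0.72064915 -0.971095  ]
90 20 -16.8 99.0 [-36.  40.]
100 32 -21.2 101.5 [-34.  43.]Traceback (most recent call last):
  File "pf.py", line 10, in <module>
    s=m&(z<90); print('slope',np.degrees(np.arctan2(1,np.polyfit(z[s],f[s],1)[0])))
                                                      ~~~~~~~~~~^^^^^^^^^^^^^
    raise TypeError("expected non-empty vector for x")
TypeError: expected non-empty vector for x
```

The upper edge has come back to f ≈ -20 at 100 mm height, so the panel is nearly vertical. I'll keep pushing past vertical.

```bash
python3 -m jog '{"translation": [[-4.7,-1.6,0],[-4.7,-1.6,0],[-4.7,-1.6,0],[-4.7,-1.6,0],[-4.7,-1.6,0],[-4.7,-1.6,0],[-4.7,-1.6,0],[0,0,0],[0,0,0],[0,0,0]], "roll": [0,0,0,0,0,0,0,0,0,0], "claw": [0.6,0.6,0.6,0.6,0.6,0.6,0.6,0.6,0.6,0.6]}'
python3 - <<'E'
from h import *
c=grab('side'); p=c['s']['position']*1000; print(p[0]*.9466+p[1]*.3223-689.5,p[2],c['s']['wrist_force']); save(c,'s5.png',(170,80,330,200),5)
E
```

```text
time: 15.55
position: [0.5698, 0.3585, 0.1485]
eef_rot: [-0.163, 0.987, 0.0, 0.0]
wrist_force: [-0.0, -0.4, 0.0]
width: 0.0511
grasp_force: 0.0
-34.5580148339551 148.46403444663633 [-0.03717958 -0.44413102  0.03348741]
```

View pics/s5.png

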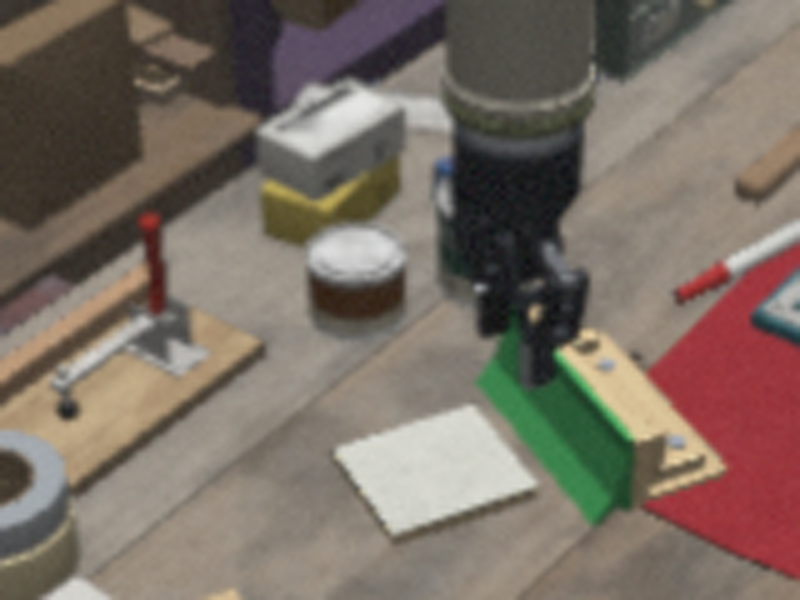

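The panel lies flat, white face up, at (435,470) in front of the fence. I'll lift clear, measure it and hand in.

```bash
python3 -m jog '{"translation": [[0,0,20],[0,0,30],[0,0,30],[0,0,20],[0,0,0],[0,0,0],[0,0,0],[0,0,0],[0,0,0],[0,0,0]], "roll": [0,0,0,0,0,0,0,0,0,0], "claw": [0.6,0.6,0.6,0.6,0.6,0.6,0.6,0.6,0.6,0.6]}'
python3 - <<'E'
from m import *
c=grab('side'); P=cloud(c); f=(P[...,0]*.9466+P[...,1]*.3223)*1000-689.5; y=(-P[...,0]*.3223+P[...,1]*.9466)*1000-153.5; z=P[...,2]*1000
h=cv2.cvtColor(c['image'],cv2.COLOR_RGB2HSV)
m=(f>-200)&(f<-20)&(abs(y)<90)&(z>8)&(z<16)
print(m.sum(),f[m].mean(),y[m].mean(),np.percentile(z[m],[5,50,95]),rect(P,m), 'sat',np.median(h[...,1][m]))
print(np.linalg.lstsq(np.c_[P[m][:,:2],np.ones(m.sum())],P[m][:,2],rcond=None)[0])
E
python3 -c "
from rig import close_job; print(close_job())"
```

```text
time: 16.6
position: [0.5696, 0.3584, 0.2479]
eef_rot: [-0.163, 0.987, -0.0, -0.0]
wrist_force: [0.8, -0.7, 0.2]
width: 0.0511
grasp_force: 0.0
606 -92.49794752887712 1.8777841204968302 [ 9.05700242 12.35501214 15.28204164] (array([526.2, 342.9]), array([125.3,  99.4]), 14.9, 606) sat 11.0
[-0.00430123  0.00627848  0.01238877]
the job is handed in; nothing more can be done
None
```

The job is handed in: the sample leaned on the fence, then toppled and now lies flat, white face up, about 92 mm before the wall and 2 mm off its middle line; the robot was clear of everything and I touched none of the other things, though the hand-in call returned no verdict.

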